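# Wind the counter timer beside the batch on the marble board

### The arm

A 6-joint arm with a two-finger parallel gripper is mounted at the origin on a cart in front of the work surface, level with it; the furniture and walls round the work are solid. World frame = base frame: x ahead of the robot, y to its left, z up, the work surface at z = 0. Lengths are in m, angles in rad, forces in N, time in s.
With the tool pointing down it reaches from about 0.375 to 0.925 m from the base axis. Payload 5.7 kg.
Tool frame: the origin (TCP) lies between the finger pads; the fingertips stand 17 mm ahead of it and the grasp point (between the pads) lies 2 mm behind it; z points along the fingers, y is the line along which they close (so a half turn about z gives the same grasp; the last joint's range is limited). The gripper opens to 85 mm and grips with 20 to 120 N. Pads are 22 mm wide; open, the fingers measure 114 mm over their backs; the gripper's body (76 mm by 85 mm) begins 54 mm behind the grasp point. The pads swing forward as they close: fully open they stand 13 mm farther back than shut.
Start: joints at [-1.359, 0.359, 1.51, -0, 1.272, -0.115], TCP at [0.193, -0.568, 0.248] pointing down, gripper open.
Joint ranges: [-2.97, 2.97], [-1.01, 2.36], [0.21, 2.38], [-0.96, 4.11], [0.2, 2.71], [-2.98, 2.98]. Speed limits (rad/s): [2.39, 2.39, 3.14, 3.14, 3.14, 3.14].

### API

Orientations are given as [roll, pitch, yaw] about the fixed x, y, z axes, in that order (R = Rz(yaw) Ry(pitch) Rx(roll)).
In Python, from workcell import env, imaging, workorder, models gives the robot as it stands.
- The arm moves only by the tool step_arm, never from a script. Its argument "commands" is one flat list of numbers, 6 for each row, row after row: the shift along the tool's x, y, z in units of 30 mm (1.0 is 30 mm), then the turn, a rotation vector about the tool's x, y, z in rad. In form: [tx, ty, tz, rx, ry, rz, tx, ty, tz, rx, ry, rz, ...]. A call has 1 to 20 rows; each row shifts and turns the commanded pose from where the row before left it, along the tool's axes as they then stand; what a row does not reach is not made up. A row lasts 1/12 s, in which the tool goes at most 41.7 mm and 7.16 degrees, less where a joint would pass 70% of its speed; a pose out of reach is approached as far as the arm can. A call is refused whole if a number of a shift passes 1 or a number of a turn 0.125, either way. A call with a gripper value outside its range is refused whole. "fingers" is the closure, from 0 (fully open) to 1 (shut), set as the call begins (left out, the last holds). The fingers move at their own pace and stop on an object; "grip_force" is the grip in N (left out, the last holds). Time passes only in rows, so rows that do not move let the fingers close. It gives the time, the measured TCP pose, the force, the opening and the grip force at its end, in the units of the state.
- env.sense(): the state, without advancing time (a new reading comes with each control period).
- imaging.camera(name): name is "side" or "top" or "wrist"; returns the picture (400x640x3 uint8, red, green, blue); there is no depth.
- imaging.calibration(name): a dict with "K" (3x3 intrinsics, pixels), "cam_to_world" (4x4, takes a point from camera to world coordinates). Camera axes: x right, y down, z forward; pixel columns grow to the right and rows downward; lengths in m; the calibration is good to about 2 mm. A picture is of the moment at which its call begins: read the wrist's pose just before it. calibration takes no time and is no camera call; for the wrist camera it gives the pose at the moment of the call.
- workorder.close_job(): hands the job in; it is judged then, once.
Trained networks look in the newest picture that a camera, given by its name, has taken for a name from the list of things; names that differ only in an ending like _2 or _b are one class to them, and where a whole thing is asked for, a point or a joint stands for the part that bears it (a point fixed in the world has none). Each returns a list of dicts, best first, with "p" (0 to 1); they miss things now and then, are a little off and sometimes report something else, mostly with a low value. They report only what shows in the picture. A call takes as long as a camera call.
- models.search_frame(camera, name): "centre" ([column, row] as shares, 0 to 1, of the picture: columns of its width, rows of its height, amid what is visible of it).
- models.silhouettes(camera, name): "mask" (400x640 bool, what is visible of it) and "centre" ([column, row] as shares, 0 to 1, of the picture: columns of its width, rows of its height, amid what is visible of it).
The state is a dict: "clock": time; "joint_positions": joint angles; "joint_vel": joint speeds; "tau": joint torques, N m; "tool_pos": TCP position; "eef_rot": TCP orientation; "wrist_force": force on the tool from outside, world axes, zero at the start; "wrist_torque": the same for the moment, N m; "width": opening from 0.0 (shut) to 1.0 (fully open); "gripper_force": force on a finger pad.
Only numpy, scipy, OpenCV 4.12 (cv2) and the standard library are available. Lean on these libraries where they do the work, as an engineer would, in place of code of your own. Each camera call takes 0.05 s, during which the arm holds its last target. There are 200 camera calls.

### The job

Stand the wind-up timer on the empty left half of the marble board, upright in the middle of that half and square to the board with its slotted front facing you. Then wind its knob clockwise right up to the stop, so the bell gets its full spring, and bring it back to the 10-minute mark; the knob is stiff, so bear down on the timer firmly while you turn, enough that it does not swivel on the marble but with less than 25 N. Leave the chocolates and the desk bell as they are.

Things in the scene. Friction and masses are not known exactly. Their poses are not given: they have to be found in the camera images.
- timer: wind-up counter timer, loose, 0.22 to 0.35 kg, 67 mm tall: square pale aluminium case 72 x 72 mm, white top plate, round grey silicone foot, black bar knob on top. Origin: centre of the foot's underside; z up; its front (three dark slots) faces its -x. It may be carried by the knob. Four rubber studs on a 30 mm radius, friction on marble about 0.5 to 0.7. Push it onto the board with less than 25 N
- timer_case (a joint): sinking of the case on its springy silicone foot (m, 0 = unloaded, positive = down): about 1 mm for each 6 N of push, 5 mm at most; the knob sinks with the case
- timer_skirt (a point): on the knob's axis, top face of its round skirt (47 mm across, 5 mm thick), 45 mm above the timer's underside. On the skirt stands the knob's bar: 14 mm thick, 44 mm long, centred on the axis, 22 mm high. Skirt and bar turn together; fingertips may rest on the skirt and push down there. The point turns with the knob: x runs along the bar to the pointer end (white line)
- timer_knob (a joint): knob angle on the case: 0 = pointer at the first long mark, toward the timer's +x (away from its front); grows clockwise seen from above, 0.1745 rad a minute; long marks at 0, 5, 10, 15 minutes; 10 = 1.745 rad; hard stop at 15 = 2.618 rad. Stays where left. Takes 0.16 N m at 0, 0.21 at the stop, about 0.12 to turn back: the timer swivels unless pushed down with some 6 to 15 N
- timer_front (a point): middle of the slotted front face of the timer, 36 mm in front of its centre and 24 mm up
- board: white marble board, 130 mm (x) by 200 mm (y), 10 mm thick, fixed; origin: centre of its underside; its -x edge is the one nearest the robot, its +y half (left, seen from the robot) is empty, five chocolates stand on the other half. Behind it (x over 0.60 m, y from -0.06 to 0.39 m) a showcase stands with its drawer open, up to 0.25 m high and glass above: keep arm and gripper clear of it
- board_spot (a point): middle of the empty left half of the board, on its top face (10 mm above the counter), 55 mm to the left of the board's centre
- bell: silver dome desk bell on a black ring, 70 mm across, 44 mm high, loose; origin: centre of its underside; leave it alone
- ribbon_tin: open chocolate tin standing right of the board, 170 mm (x) by 130 mm (y), fixed, origin: centre of its underside; its lid stands open over its rear part, leaning forward, up to 0.22 m above the counter: carry things over it higher than that or round its front
- bonbon_darknib: chocolate on the board: dark square piece with nut chips, 36x30x21 mm; origin: centre of its underside; leave it alone
- bonbon_milkrect: chocolate on the board: milk-chocolate oblong piece, 38x32x20 mm; origin: centre of its underside; leave it alone
- bonbon_milknib: chocolate on the board: milk-chocolate piece with nut chips, 36x31x20 mm; origin: centre of its underside; leave it alone
- bonbon_enrobed: chocolate on the board: plain dark piece, 29x38x25 mm; origin: centre of its underside; leave it alone
- bonbon_log: chocolate on the board: white striped log, 44x22x19 mm; origin: centre of its underside; leave it alone

How it is judged:
On the way, in this order (a step that is already met when the one before it is completed fails the run):
1. the timer stands on the middle of the board's empty half, square, front toward the robot, not yet wound (horizontal distance between timer and board_spot below 0.018 m and angle between the x axis of timer and the x axis of board, either way round below 0.14 rad and x of timer_front in the frame of board below -0.015 m and angle between timer's own z axis and vertical below 0.06 rad and z of timer in the frame of board below 0.014 m and contact force between timer and board above 0.8 N and value of joint timer_knob below 0.6 rad), for 0.2 s.
2. the knob is wound right up to its stop, the timer still standing square in its place (horizontal distance between timer and board_spot below 0.018 m and angle between the x axis of timer and the x axis of board, either way round below 0.14 rad and x of timer_front in the frame of board below -0.015 m and angle between timer's own z axis and vertical below 0.06 rad and z of timer in the frame of board below 0.014 m and contact force between timer and board above 0.8 N and value of joint timer_knob above 2.56 rad), for 0.1 s.
At the end, for the whole second after the job is handed in: The timer stands upright on the board, its centre within 18 mm of the middle of the empty half, square to the board within 8 degrees (0.14 rad) with its slotted front toward the robot, its knob at 10 minutes within 0.08 rad, released and at rest (horizontal distance between timer and board_spot below 0.018 m and angle between the x axis of timer and the x axis of board, either way round below 0.14 rad and x of timer_front in the frame of board below -0.015 m and angle between timer's own z axis and vertical below 0.06 rad and z of timer in the frame of board below 0.014 m and contact force between timer and board above 0.8 N and value of joint timer_knob between 1.665 and 1.825 rad and linear speed of timer below 0.01 m/s and contact force between the fingers and timer below 0.1 N); the robot touches nothing.
It fails at once if the timer is pressed or set down on the board with more than 28 N, its own weight included (contact force between timer and board above 28 N).
It fails at once if the timer is tipped by more than about 30 degrees (angle between timer's own z axis and vertical above 0.5 rad).
It fails at once if the timer swivels or slides away while it is being wound: more than 0.2 rad out of square or 30 mm from its place (value of joint timer_knob above 0.6 rad and (angle between the x axis of timer and the x axis of board, either way round above 0.2 rad or horizontal distance between timer and board_spot above 0.03 m)).
It fails at once if a chocolate is moved by more than 8 mm (distance of any of bonbon_darknib, bonbon_milkrect, bonbon_milknib, bonbon_enrobed, bonbon_log from where it was at the start of the episode above 0.008 m).
It fails at once if the desk bell is moved by more than 15 mm (distance of bell from where it was at the start of the episode above 0.015 m).
It also fails if it takes over 72 s, if anything falls off the work surface, if the arm or the gripper's body presses on something with over 40 N, if the wrist force passes 120 N, or if a joint passes its speed limit or range.

## Working session

There is one attempt and no reset: what is moved stays moved. The work goes in short steps, Python scripts to look and compute and a tool call to move; the robot and the scene stay as the last step left them, time stands still between calls to the robot, and variables do not carry over. Pictures are saved under pics/ and viewed, at most 10 in all, crops included, and the job is handed in when it is done.

Besides the shell and the picture viewer there is one more tool, called after ">>>" as name(argument=value, ...), one argument or row to a line, values as JSON. step_arm: Moves the arm, as the interface text tells. Its arguments: {"type":"object","properties":{"commands":{"type":"array","items":{"type":"number"}},"fingers":{"type":"number"},"grip_force":{"type":"number"}},"required":["commands"]}

```bash
mkdir -p pics
cat > h.py <<'E'
import numpy as np, cv2
from workcell import env, imaging, workorder, models
def shot(n,fn=None):
    im=imaging.camera(n); c=imaging.calibration(n)
    if fn: cv2.imwrite('pics/'+fn,im[:,:,::-1])
    return im,np.array(c['K']),np.array(c['cam_to_world'])
def ray(K,T,uv):
    d=T[:3,:3]@np.linalg.solve(K,[uv[0],uv[1],1]); return T[:3,3],d/np.linalg.norm(d)
def atz(K,T,uv,z):
    o,d=ray(K,T,uv); return o+d*(z-o[2])/d[2]
def proj(K,T,p):
    q=T[:3,:3].T@(np.array(p)-T[:3,3]); q=K@q; return q[:2]/q[2]
def tri(rs):
    A=sum(np.eye(3)-np.outer(d,d) for o,d in rs); b=sum((np.eye(3)-np.outer(d,d))@o for o,d in rs)
    return np.linalg.solve(A,b)
E
python3 - <<'E'
from h import *
s=env.sense(); print({k:np.round(v,3) for k,v in s.items()})
for n in ['side','top','wrist']:
    im,K,T=shot(n,n+'0.png'); print(n,np.round(T,3).tolist(),K[0,0])
    for o in ['timer','timer_skirt','board','bell','bonbon_log','ribbon_tin']:
        r=models.search_frame(n,o)[:2]
        for a in r:
            uv=np.array(a['centre'])*[640,400]; print(n,o,round(a['p'],2),uv.round(),atz(K,T,uv,0.03).round(3))
a=[cv2.imread(f'pics/{n}0.png') for n in ['side','top']]
cv2.imwrite('pics/a.png',cv2.resize(np.vstack(a),None,fx=.75,fy=.75))
E
```

```text
{'clock': np.float64(0.0), 'joint_positions': array([-1.359,  0.36 ,  1.511,  0.   ,  1.273, -0.115]), 'joint_vel': array([ 0.   ,  0.   ,  0.   , -0.   , -0.   ,  0.001]), 'tau': array([ 2.0000e-03, -5.2761e+01, -2.7862e+01,  0.0000e+00,  1.3000e-02,
       -0.0000e+00]), 'tool_pos': array([ 0.192, -0.568,  0.247]), 'eef_rot': array([-3.14 , -0.   ,  0.327]), 'wrist_force': array([ 0.131, -0.487,  0.271]), 'wrist_torque': array([0.028, 0.004, 0.028]), 'gripper_force': np.float64(0.0), 'width': np.float64(0.996)}
side [[-0.991, -0.07, 0.118, 0.378], [-0.137, 0.485, -0.864, 0.854], [0.004, -0.872, -0.49, 0.567], [0.0, 0.0, 0.0, 1.0]] 410.65303458116836
side timer 0.74 [312. 237.] [0.503 0.055 0.03 ]
side timer 0.68 [320. 340.] [0.441 0.363 0.03 ]
side timer_skirt 0.82 [323. 329.] [0.439 0.336 0.03 ]
side board 0.87 [301. 271.] [0.507 0.183 0.03 ]
side bell 0.77 [321. 177.] [ 0.527 -0.279  0.03 ]
side bonbon_log 0.58 [301. 245.] [0.522 0.09  0.03 ]
side ribbon_tin 0.47 [321. 329.] [0.444 0.338 0.03 ]
top [[0.011, -0.991, 0.137, 0.341], [-1.0, -0.009, 0.015, -0.007], [-0.014, -0.137, -0.99, 1.044], [0.0, 0.0, 0.0, 1.0]] 401.1708463382317
top timer 0.83 [183. 222.] [0.435 0.355 0.03 ]
top timer_skirt 0.69 [182. 215.] [0.453 0.358 0.03 ]
top timer_skirt 0.59 [185. 217.] [0.446 0.351 0.03 ]
top board 0.85 [279. 193.] [0.511 0.112 0.03 ]
top bell 0.73 [443. 189.] [ 0.526 -0.307  0.03 ]
top bonbon_log 0.49 [295. 187.] [0.528 0.071 0.03 ]
top bonbon_log 0.24 [276. 189.] [0.521 0.121 0.03 ]
wrist [[0.32, -0.907, -0.272, 0.261], [-0.947, -0.307, -0.092, -0.544], [-0.0, 0.287, -0.958, 0.373], [0.0, 0.0, 0.0, 1.0]] 318.26106364705043
```

View pics/a.png

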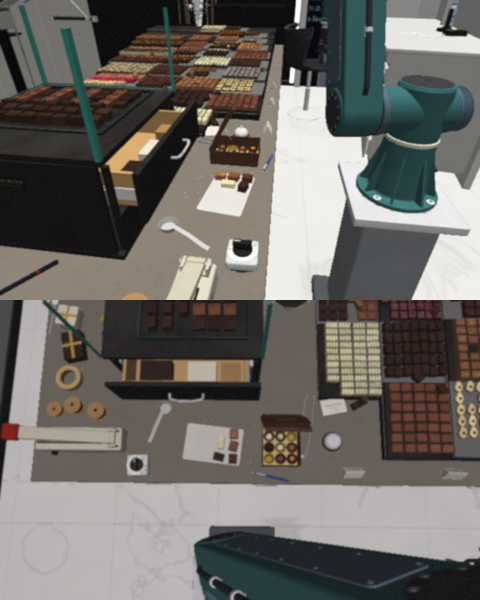

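The timer stands at about side px (322,338) and top px (183,218), and the board's empty half lies to the timer's right. The spoon, a pale box and the drawer are nearby. Moving the wrist over towards the board and timer.

>>> step_arm(
  commands=[0,0,-0.5,0,0,0.082,0,0,-0.5,0,0,0.082,0,0,-0.5,0,0,0.082,0,0,-0.5,0,0,0.082,0.7,-1,0,0,0,0,0.7,-1,0,0,0,0,0.7,-1,0,0,0,0,0.7,-1,0,0,0,0,0.7,-1,0,0,0,0,0.7,-1,0,0,0,0,0.7,-1,0,0,0,0,0.7,-1,0,0,0,0,0.7,-1,0,0,0,0,0.7,-1,0,0,0,0,0,-1,0,0,0,0,0,-1,0,0,0,0,0,-1,0,0,0,0,0,-1,0,0,0,0,0,-1,0,0,0,0,0,-1,0,0,0,0],
  fingers=0,
)

```text
clock: 2.72
tool_pos: [0.4029, -0.0871, 0.3085]
eef_rot: [3.142, -0.001, -0.001]
wrist_force: [1.1, 0.7, -0.4]
width: 1.0
gripper_force: 0.0
```

>>> step_arm(
  commands=[0.5,-1,0,0,0,0,0.5,-1,0,0,0,0,0.5,-1,0,0,0,0,0.5,-1,0,0,0,0,0,-1,0,0,0,0,0,-1,0,0,0,0,0,-1,0,0,0,0,0,0,0,0,0,0,0,0,0,0,0,0],
)

```text
clock: 3.47
tool_pos: [0.4633, 0.1227, 0.3083]
eef_rot: [3.142, -0.0, 0.002]
wrist_force: [-0.2, -0.4, 0.1]
width: 1.002
gripper_force: 0.0
```

Run:
```python
from h import *
s=env.sense(); print(s['tool_pos'],s['eef_rot'],s['clock'])
im,K,T=shot('wrist','w1.png'); np.savez('w1.npz',K=K,T=T)
for o in ['timer','timer_skirt','board','bonbon_log']:
    for a in models.silhouettes('wrist',o)[:2]:
        m=a['mask'].astype(np.uint8); uv=np.array(a['centre'])*[640,400]
        c=max(cv2.findContours(m,0,1)[0],key=cv2.contourArea)
        z=.01 if o=='board' else .045
        print(o,round(a['p'],2),uv.round(),atz(K,T,uv,z).round(3),m.sum())
        b=cv2.boxPoints(cv2.minAreaRect(c)); print([atz(K,T,p,z)[:2].round(4).tolist() for p in b])
```

```text
[0.46325384 0.12267347 0.30832351] [ 3.14155699e+00 -2.72412971e-05  2.07198805e-03] 3.4667
timer 0.67 [145. 184.] [0.444 0.341 0.045] 3378
[[0.4766, 0.3801], [0.4806, 0.2988], [0.4088, 0.3046], [0.4044, 0.3903]]
timer 0.36 [393. 131.] [0.508 0.034 0.045] 742
[[0.4968, 0.0544], [0.5306, 0.0476], [0.5236, 0.0177], [0.4894, 0.0238]]
timer_skirt 0.61 [134. 187.] [0.439 0.356 0.045] 1191
[[0.4555, 0.3776], [0.4693, 0.3319], [0.4224, 0.3246], [0.4077, 0.3718]]
board 0.87 [319. 114.] [0.527 0.123 0.01 ] 12294
[[0.4648, 0.2156], [0.592, 0.1906], [0.5677, -0.0044], [0.4356, 0.0025]]
bonbon_log 0.93 [361. 121.] [0.52  0.073 0.045] 642
[[0.5402, 0.0867], [0.5402, 0.0646], [0.5001, 0.0628], [0.5001, 0.0856]]
```

View pics/w1.png

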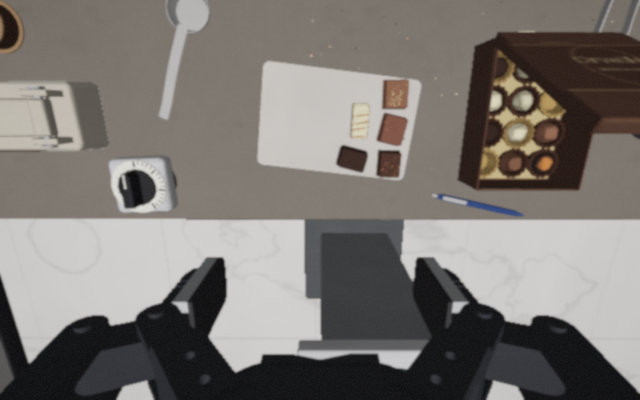

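The wrist view shows the timer at px (140,185), turned with its knob's bar near px (130,190), and the board's corners near (263,61), (420,80), (404,180) and (258,165). Next I'll fit the board and look at the timer from closer up.

>>> step_arm(
  commands=[-0.2,-1,0,0,0,0,-0.2,-1,0,0,0,0,-0.2,-1,0,0,0,0,-0.2,-1,0,0,0,0,-0.2,-1,0.3,0,0,0,-0.2,-1,0.3,0,0,0,-0.2,-1,0.3,0,0,0,0,0,0,0,0,0,0,0,0,0,0,0],
)

```text
clock: 4.47
tool_pos: [0.4214, 0.3316, 0.2807]
eef_rot: [3.141, 0.001, 0.0]
wrist_force: [0.3, -0.2, -0.2]
width: 1.002
gripper_force: 0.0
```

Run:
```python
from h import *
from scipy.optimize import least_squares
s=env.sense(); print(s['tool_pos'],s['eef_rot'],s['clock'])
d=np.load('w1.npz'); g=cv2.imread('pics/w1.png',0)
p=np.float32([[263,61],[420,80],[404,180],[258,165]]).reshape(-1,1,2)
p=cv2.cornerSubPix(g,p,(6,6),(-1,-1),(3,50,.01)).reshape(-1,2); print(p.round(1).tolist())
W=np.array([atz(d['K'],d['T'],q,.01) for q in p]); print(W.round(4).tolist())
L=np.array([[.065,.1],[.065,-.1],[-.065,-.1],[-.065,.1]])
def f(v):
    c,s_=np.cos(v[2]),np.sin(v[2]); return (L@np.array([[c,s_],[-s_,c]])+v[:2]-W[:,:2]).ravel()
r=least_squares(f,[.5,.12,0]); v=r.x; print('board',v.round(4),'res',r.fun.round(4))
print('spot',v[:2]+.055*np.array([-np.sin(v[2]),np.cos(v[2])]))
im,K,T=shot('wrist','w2.png'); np.savez('w2.npz',K=K,T=T)
for o in ['timer','timer_skirt','timer_front']:
    for a in models.silhouettes('wrist',o)[:2]:
        m=a['mask'].astype(np.uint8); uv=np.array(a['centre'])*[640,400]; print(o,round(a['p'],2),uv.round(),atz(K,T,uv,.045).round(3),m.sum())
```

```text
[0.42143524 0.33161723 0.2807087 ] [3.14074977e+00 1.07813813e-03 1.57916187e-04] 4.4667
[[264.70001220703125, 61.400001525878906], [419.6000061035156, 80.69999694824219], [398.70001220703125, 177.89999389648438], [257.6000061035156, 162.1999969482422]]
[[0.5893, 0.1895, 0.01], [0.5671, -0.0025, 0.01], [0.4435, 0.0147, 0.01], [0.4649, 0.2051, 0.01]]
board [ 0.5162  0.1017 -0.119 ] res [ 0.0033  0.0038  0.0018 -0.0028 -0.0037 -0.0046 -0.0014  0.0036]
spot [0.52274848 0.15631514]
timer 0.89 [299. 157.] [0.44  0.355 0.045] 3786
timer 0.42 [530. 127.] [0.473 0.098 0.045] 970
timer_skirt 0.58 [296. 158.] [0.438 0.358 0.045] 1341
timer_front 0.77 [300. 158.] [0.439 0.354 0.045] 3689
timer_front 0.46 [491.  76.] [0.525 0.149 0.045] 14754
```

View pics/w2.png

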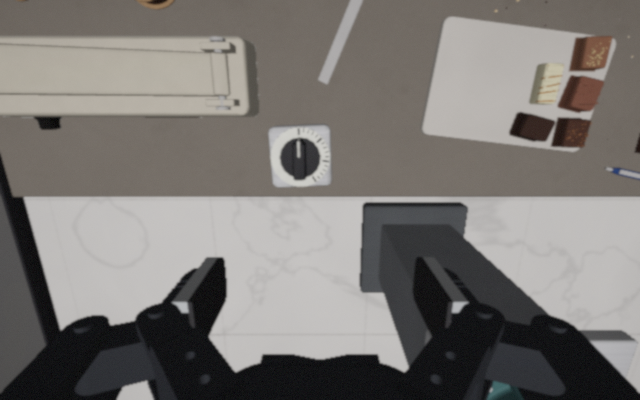

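The timer is at px (299,157), with its white pointer at (298,147) pointing away from the robot. I'll zoom in.

Run:
```python
import cv2
a=cv2.imread('pics/w2.png')[110:205,250:350]; cv2.imwrite('pics/w2c.png',cv2.resize(a,None,fx=6,fy=6,interpolation=cv2.INTER_CUBIC))
```

```text
(no output)
```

View pics/w2c.png

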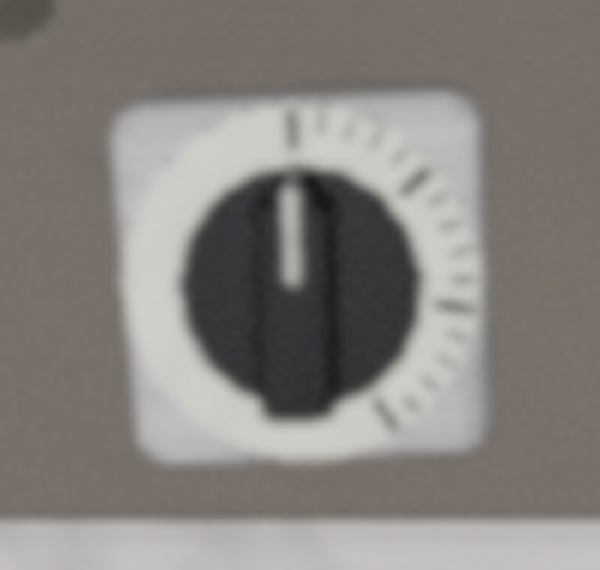

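The pointer sits at the first long mark, which is straight up in the picture. The case is turned only about +3°, front toward the robot, and the scale runs down the right side. Winding clockwise 2.62 rad in one go needs the grasp turned by half a turn because of the last joint's range, so I'm turning the tool by π now.

>>> step_arm(
  commands=[0,0,0,0,0,-0.125,0,0,0,0,0,-0.125,0,0,0,0,0,-0.125,0,0,0,0,0,-0.125,0,0,0,0,0,-0.125,0,0,0,0,0,-0.125,0,0,0,0,0,-0.125,0,0,0,0,0,-0.125,0,0,0,0,0,-0.125,0,0,0,0,0,-0.125,0,0,0,0,0,-0.125,0,0,0,0,0,-0.125,0,0,0,0,0,-0.125,0,0,0,0,0,-0.125,0,0,0,0,0,-0.125,0,0,0,0,0,-0.125,0,0,0,0,0,-0.125,0,0,0,0,0,-0.125,0,0,0,0,0,-0.125,0,0,0,0,0,-0.125],
)

```text
clock: 6.33
tool_pos: [0.4224, 0.3303, 0.2819]
eef_rot: [3.141, 0.0, 2.503]
wrist_force: [-0.0, -0.3, 0.3]
width: 1.0
gripper_force: 0.0
```

>>> step_arm(
  commands=[0,0,0,0,0,-0.125,0,0,0,0,0,-0.125,0,0,0,0,0,-0.125,0,0,0,0,0,-0.125,0,0,0,0,0,-0.125,0,0,0,0,0,-0.065,0,0,0,0,0,0,0,0,0,0,0,0],
)

```text
clock: 7.0
tool_pos: [0.4222, 0.3306, 0.2818]
eef_rot: [3.141, 0.001, -3.098]
wrist_force: [-0.3, -0.7, 1.0]
width: 0.996
gripper_force: 0.0
```

Run:
```python
from h import *
s=env.sense(); print(s['tool_pos'],s['eef_rot'],s['clock'],s['joint_positions'].round(2))
im,K,T=shot('wrist','w3.png'); np.savez('w3.npz',K=K,T=T); d=np.load('w2.npz')
R={}
for o in ['timer','timer_skirt']:
    for a in models.silhouettes('wrist',o)[:1]:
        uv=np.array(a['centre'])*[640,400]; print(o,round(a['p'],2),uv.round(),atz(K,T,uv,.045).round(4),a['mask'].sum())
p=proj(K,T,[.4395,.354,.045]); print(p)
x,y=map(int,p); x=min(max(x,60),580); y=min(max(y,60),340)
print(x,y); a=im[y-60:y+60,x-60:x+60,::-1]; cv2.imwrite('pics/w3c.png',cv2.resize(a,None,fx=5,fy=5,interpolation=cv2.INTER_CUBIC))
```

```text
[0.42218651 0.33063184 0.28178802] [ 3.14133837e+00  6.39018189e-04 -3.09815224e+00] 7.0 [ 0.54  0.24  1.6  -0.    1.3  -1.08]
timer 0.65 [338. 185.] [0.4341 0.3532 0.045 ] 3446
timer_skirt 0.75 [336. 188.] [0.4388 0.3507 0.045 ] 1271
[338.40889158 189.10910764]
338 189
```

View pics/w3c.png

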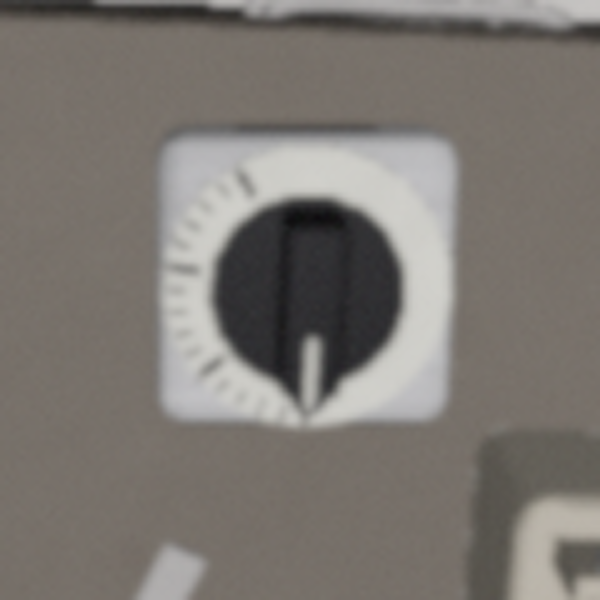

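The knob's skirt is centred at about px (339.5,187.6). The pointer points away from the robot and the case is square to the tool within about 1°. Now I'll triangulate and refine the board fit.

```bash
cat >> h.py <<'E'
from scipy.optimize import least_squares
def board(im,K,T,seed,x0=(.516,.102,-.119)):
    g=cv2.cvtColor(im,cv2.COLOR_BGR2GRAY); m=(g>135).astype(np.uint8)
    n,l=cv2.connectedComponents(m); m=(l==l[int(seed[1]),int(seed[0])]).astype(np.uint8)
    c=max(cv2.findContours(m,0,1)[0],key=cv2.contourArea)[:,0]
    P=np.array([atz(K,T,q+.0,.01)[:2] for q in c])
    def f(v):
        cc,s=np.cos(v[2]),np.sin(v[2]); q=(P-v[:2])@np.array([[cc,-s],[s,cc]])
        d=np.abs(q)-[.065,.1]; o=np.linalg.norm(np.maximum(d,0),axis=1)+np.minimum(d.max(1),0); return o
    r=least_squares(f,x0,loss='soft_l1',f_scale=.001); v=r.x
    return v.round(4),np.median(abs(f(v))).round(4),len(P),(v[:2]+.055*np.array([-np.sin(v[2]),np.cos(v[2])])).round(4)
E
python3 - <<'E'
from h import *
for f,s in [('w1',(300,130)),('w2',(480,80))]:
    d=np.load(f+'.npz'); print(f,board(cv2.imread(f'pics/{f}.png'),d['K'],d['T'],s))
d2=np.load('w2.npz');d3=np.load('w3.npz')
r=[ray(d2['K'],d2['T'],(299.9,157.4)),ray(d3['K'],d3['T'],(339.3,187.4))]
print(tri(r).round(4),[atz(d['K'],d['T'],u,.045).round(4) for d,u in ((d2,(299.9,157.4)),(d3,(339.3,187.4)))])
E
```

```text
w1 (array([ 0.5156,  0.1007, -0.1161]), np.float64(0.0004), 590, array([0.522 , 0.1554]))
w2 (array([ 0.5168,  0.1055, -0.1057]), np.float64(0.0042), 871, array([0.5226, 0.1602]))
[0.4386 0.3546 0.0401] [array([0.4394, 0.3536, 0.045 ]), array([0.4374, 0.3549, 0.045 ])]
```

>>> step_arm(
  commands=[-0.3,0.38,0.5,0,0,0,-0.27,0.38,1,0,0,0,0,0,1,0,0,0,0,0,1,0,0,0,0,0,1,0,0,0,0,0,1,0,0,0,0,0,0.6,0,0,0,0,0,0.5,0,0,0,0,0,0.4,0,0,0,0,0,0.2,0,0,0,0,0,0,0,0,0,0,0,0,0,0,0],
  fingers=0,
)

```text
clock: 8.15
tool_pos: [0.4378, 0.3551, 0.0655]
eef_rot: [3.142, -0.0, -3.095]
wrist_force: [1.3, 0.3, -0.2]
width: 1.001
gripper_force: 0.0
```

>>> step_arm(
  commands=[0,0,0,0,0,0,0,0,0,0,0,0,0,0,0,0,0,0,0,0,0,0,0,0,0,0,0,0,0,0,0,0,0,0,0,0,0,0,0,0,0,0,0,0,0,0,0,0,0,0,0,0,0,0,0,0,0,0,0,0],
  fingers=1,
  grip_force=40,
)

```text
clock: 8.98
tool_pos: [0.4378, 0.3552, 0.0655]
eef_rot: [3.141, 0.0, -3.094]
wrist_force: [0.1, -0.0, 1.2]
width: 0.149
gripper_force: 44.9
```

Gripped; the opening matches the 14 mm bar. Lifting, carrying to above the spot and turning square.

>>> step_arm(
  commands=[0,0,-0.3,0,0,0,0,0,-0.7,0,0,0,0,0,-1,0,0,0,0,0,-1,0,0,0,-0.2,-0.6,-0.5,0,0,0,-0.295,-0.85,0,0,0,0,-0.295,-0.85,0,0,0,0,-0.295,-0.85,0,0,0,0,-0.295,-0.85,0,0,0,0,-0.295,-0.85,0,0,0,0,-0.295,-0.85,0,0,0,0,-0.295,-0.85,0,0,0,0,-0.195,-0.25,0,0,0,0.04,0,0,0,0,0,0.06,0,0,0,0,0,0.06,0,0,0,0,0,0,0,0,0,0,0,0,0,0,0,0,0,0],
)

```text
clock: 10.48
tool_pos: [0.5206, 0.1551, 0.1703]
eef_rot: [3.141, -0.001, 3.031]
wrist_force: [-0.1, 0.9, -2.6]
width: 0.15
gripper_force: 44.1
```

Run:
```python
from h import *
s=env.sense(); print(s['tool_pos'],s['eef_rot'],s['clock'],s['wrist_force'])
im,K,T=shot('wrist','w4.png'); np.savez('w4.npz',K=K,T=T)
im2,K2,T2=shot('side','s4.png'); im3,K3,T3=shot('top','t4.png')
p=tri([ray(K2,T2,(240,200)),ray(K3,T3,(249,133))]); print('handle',p)
a=np.hstack([im[:,:,::-1],]); b=np.hstack([im2[130:330,150:470,::-1],im3[80:280,130:450,::-1]])
cv2.imwrite('pics/v4.png',cv2.resize(np.vstack([a,b]),None,fx=1,fy=1))
```

```text
[0.52064015 0.15513428 0.17028143] [ 3.14148038e+00 -5.83424133e-04  3.03050123e+00] 10.4833 [-0.11126183  0.9396078  -2.6021638 ]
handle [0.62566981 0.16549467 0.17852469]
```

View pics/v4.png

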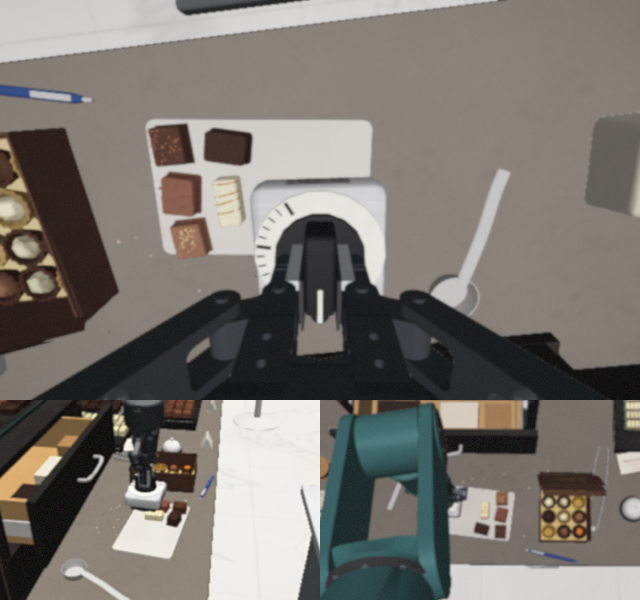

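The timer hangs square to the board above its empty half: case front edge at row ~182, board edge at row 120, both level. The drawer handle stands at x≈0.626 right behind the spot, so I'll wind in two grips to keep the camera side of the wrist away from it. Lowering now.

>>> step_arm(
  commands=[-0.02,0,1,0,0,0,0,0,1,0,0,0,0,0,0.6,0,0,0,0,0,0.3,0,0,0,0,0,0.12,0,0,0,0,0,0.03,0,0,0,0,0,0.03,0,0,0,0,0,0.03,0,0,0,0,0,0.03,0,0,0,0,0,0.03,0,0,0,0,0,0,0,0,0],
)

```text
clock: 11.55
tool_pos: [0.5224, 0.1548, 0.0759]
eef_rot: [3.141, 0.002, 3.029]
wrist_force: [-0.3, -0.6, -0.8]
width: 0.15
gripper_force: 44.6
```

Run:
```python
from h import *
s=env.sense(); print({k:np.round(s[k],4) for k in ('tool_pos','eef_rot','wrist_force','wrist_torque')})
```

```text
{'tool_pos': array([0.5224, 0.1548, 0.0759]), 'eef_rot': array([3.1410e+00, 1.8000e-03, 3.0288e+00]), 'wrist_force': array([-0.339 , -0.6326, -0.7769]), 'wrist_torque': array([-0.0102, -0.0242,  0.0229])}
```

>>> step_arm(
  commands=[0,0,0.02,0,0,0,0,0,0.02,0,0,0,0,0,0.02,0,0,0,0,0,0,0,0,0,0,0,0,0,0,0,0,0,0,0,0,0],
)

```text
clock: 12.05
tool_pos: [0.5225, 0.1548, 0.0745]
eef_rot: [3.141, 0.002, 3.029]
wrist_force: [-0.0, -0.7, 8.0]
width: 0.155
gripper_force: 45.7
```

>>> step_arm(
  commands=[0,0,0.02,0,0,0,0,0,0.025,0,0,0,0,0,0,0,0,0,0,0,0,0,0,0,0,0,0,0,0,0],
)

```text
clock: 12.47
tool_pos: [0.5226, 0.1549, 0.0736]
eef_rot: [3.141, 0.002, 3.029]
wrist_force: [-2.1, -1.5, 13.4]
width: 0.146
gripper_force: 46.4
```

Run:
```python
from h import *
for i in range(3):
    s=env.sense(); im,K,T=shot('wrist','w5.png'); print(s['wrist_force'].round(2),s['tool_pos'].round(4))
np.savez('w5.npz',K=K,T=T)
a=im[60:340,130:450,::-1]; cv2.imwrite('pics/w5c.png',cv2.resize(a,None,fx=2,fy=2,interpolation=cv2.INTER_CUBIC))
```

```text
[-2.11 -1.45 13.41] [0.5226 0.1549 0.0736]
[-2.26 -1.46 13.17] [0.5226 0.1548 0.0736]
[-2.01 -0.84 12.38] [0.5226 0.1548 0.0736]
```

View pics/w5c.png

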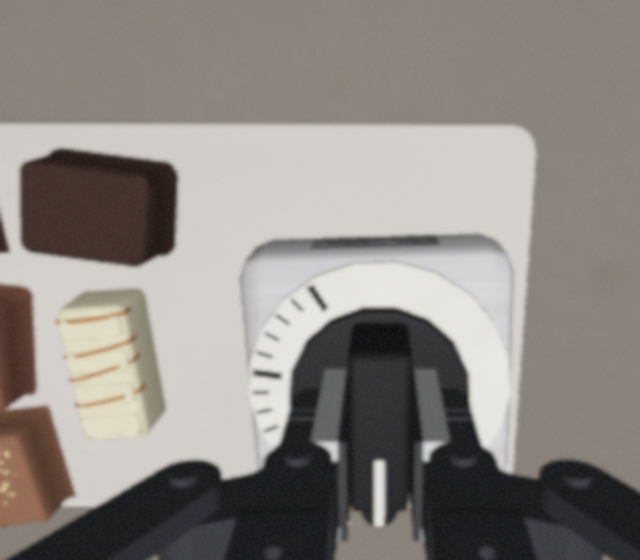

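The timer stands on the board with its slots (crop (375,243)) toward the robot, square within 1–2°. I'll press a touch more and start winding; clockwise from above is +rz on the tool.

>>> step_arm(
  commands=[0,0,0.02,0,0,0,0,0,0,0,0,0.03,0,0,0,0,0,0.05,0,0,0,0,0,0.06,0,0,0,0,0,0.06,0,0,0,0,0,0.05,0,0,0,0,0,0.05,0,0,0,0,0,0,0,0,0,0,0,0],
)

```text
clock: 13.37
tool_pos: [0.5227, 0.155, 0.0733]
eef_rot: [3.14, 0.002, 2.729]
wrist_force: [-1.2, -0.5, 15.1]
width: 0.15
gripper_force: 46.7
```

Run:
```python
from h import *
s=env.sense(); print({k:np.round(s[k],4) for k in ('tool_pos','eef_rot','wrist_force','wrist_torque')})
im,K,T=shot('wrist','w6.png')
a=im[60:340,130:450,::-1]; cv2.imwrite('pics/w6c.png',cv2.resize(a,None,fx=1.5,fy=1.5,interpolation=cv2.INTER_CUBIC))
```

```text
{'tool_pos': array([0.5227, 0.155 , 0.0733]), 'eef_rot': array([3.1400e+00, 2.0000e-03, 2.7286e+00]), 'wrist_force': array([-1.2303, -0.5159, 15.1162]), 'wrist_torque': array([ 0.0333,  0.4579, -0.0387])}
```

View pics/w6c.png

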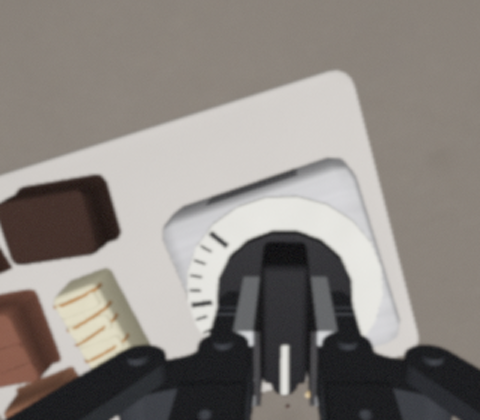

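The case stayed put while the knob turned. Continuing.

>>> step_arm(
  commands=[0,0,0,0,0,0.06,0,0,0,0,0,0.06,0,0,0,0,0,0.06,0,0,0,0,0,0.06,0,0,0,0,0,0.06,0,0,0,0,0,0.06,0,0,0,0,0,0.06,0,0,0,0,0,0.06,0,0,0,0,0,0.06,0,0,0,0,0,0.06],
)

```text
clock: 14.25
tool_pos: [0.523, 0.1553, 0.0733]
eef_rot: [3.138, 0.001, 2.126]
wrist_force: [-2.2, 0.2, 14.5]
width: 0.157
gripper_force: 46.6
```

>>> step_arm(
  commands=[0,0,0,0,0,0.06,0,0,0,0,0,0.06,0,0,0,0,0,0.06,0,0,0,0,0,0.06,0,0,0,0,0,0.06,0,0,0,0,0,0.06,0,0,0,0,0,0.06,0,0,0,0,0,0.06,0,0,0,0,0,0.06,0,0,0,0,0,0.06,0,0,0,0,0,0],
)

```text
clock: 15.17
tool_pos: [0.5234, 0.1554, 0.0734]
eef_rot: [3.138, -0.001, 1.526]
wrist_force: [-1.0, 0.7, 14.7]
width: 0.15
gripper_force: 46.5
```

>>> step_arm(
  commands=[0,0,-0.035,0,0,0,0,0,-0.035,0,0,0,0,0,0,0,0,0],
)

```text
clock: 15.42
tool_pos: [0.5234, 0.1553, 0.0749]
eef_rot: [3.138, -0.001, 1.529]
wrist_force: [1.2, 1.1, 5.5]
width: 0.148
gripper_force: 45.4
```

>>> step_arm(
  commands=[0,0,0,0,0,0,0,0,0,0,0,0,0,0,0,0,0,0,0,0,0,0,0,0,0,0,0,0,0,0,0,0,-0.2,0,0,0,0,0,-0.8,0,0,0,0,0,-0.6,0,0,0,0,0,0,0,0,0],
  fingers=0.5,
)

```text
clock: 16.17
tool_pos: [0.5239, 0.1551, 0.1249]
eef_rot: [3.136, -0.001, 1.529]
wrist_force: [0.2, -0.6, -0.0]
width: 0.498
gripper_force: 0.0
```

Run:
```python
from h import *
s=env.sense(); print({k:np.round(s[k],4) for k in ('clock','tool_pos','eef_rot','wrist_force','wrist_torque','joint_positions','width')})
im,K,T=shot('wrist','w7.png'); np.savez('w7.npz',K=K,T=T)
```

```text
{'clock': np.float64(16.1667), 'tool_pos': array([0.5239, 0.1551, 0.1249]), 'eef_rot': array([ 3.1361e+00, -1.2000e-03,  1.5288e+00]), 'wrist_force': array([ 0.1847, -0.5731, -0.0424]), 'wrist_torque': array([-0.0312,  0.0004,  0.0273]), 'joint_positions': array([1.6140e-01, 4.2450e-01, 1.7644e+00, 2.0000e-04, 9.4710e-01,
       2.0330e-01]), 'width': np.float64(0.4984)}
```

>>> step_arm(
  commands=[0,0,0.8,0,0,0,0,0,0.5,0,0,0,0,0,0.3,0,0,0,0,0,0,0,0,0,0,0,0,0,0,0],
)

```text
clock: 16.63
tool_pos: [0.5209, 0.1546, 0.0728]
eef_rot: [-3.139, 0.0, 1.529]
wrist_force: [0.3, -0.7, 0.5]
width: 0.497
gripper_force: 0.0
```

>>> step_arm(
  commands=[0,0,0,0,0,0,0,0,0,0,0,0,0,0,0,0,0,0,0,0,0,0,0,0,0,0,0,0,0,0,0,0,0,0,0,0],
  fingers=1,
)

```text
clock: 17.13
tool_pos: [0.5224, 0.1549, 0.0742]
eef_rot: [3.14, -0.0, 1.529]
wrist_force: [1.3, 0.4, 2.5]
width: 0.147
gripper_force: 45.1
```

>>> step_arm(
  commands=[0,0,0.02,0,0,0,0,0,0.02,0,0,0,0,0,0.02,0,0,0,0,0,0,0,0,0,0,0,0,0,0,0],
)

```text
clock: 17.55
tool_pos: [0.5225, 0.1549, 0.0728]
eef_rot: [3.14, -0.0, 1.529]
wrist_force: [0.7, 0.3, 10.3]
width: 0.147
gripper_force: 46.2
```

Press up to about 15 N and wind 0.4 rad further.

>>> step_arm(
  commands=[0,0,0.02,0,0,0,0,0,0.02,0,0,0,0,0,0,0,0,0,0,0,0,0,0,0.04,0,0,0,0,0,0.06,0,0,0,0,0,0.06,0,0,0,0,0,0.06,0,0,0,0,0,0.06,0,0,0,0,0,0.06,0,0,0,0,0,0.06,0,0,0,0,0,0],
)

```text
clock: 18.47
tool_pos: [0.5227, 0.1549, 0.072]
eef_rot: [3.14, -0.001, 1.126]
wrist_force: [-1.6, 0.0, 15.4]
width: 0.149
gripper_force: 46.7
```

>>> step_arm(
  commands=[0,0,-0.035,0,0,0,0,0,-0.035,0,0,0,0,0,0,0,0,0],
)

```text
clock: 18.72
tool_pos: [0.5226, 0.1549, 0.0736]
eef_rot: [3.14, -0.001, 1.129]
wrist_force: [1.4, 0.1, 4.9]
width: 0.153
gripper_force: 45.5
```

>>> step_arm(
  commands=[0,0,0,0,0,0,0,0,0,0,0,0,0,0,0,0,0,0,0,0,0,0,0,0,0,0,0,0,0,0,0,0,-0.2,0,0,0,0,0,-0.8,0,0,0,0,0,-0.6,0,0,0,0,0,0,0,0,-0.11,0,0,0,0,0,-0.125,0,0,0,0,0,-0.125,0,0,0,0,0,-0.125,0,0,0,0,0,-0.125,0,0,0,0,0,-0.125,0,0,0,0,0,-0.125,0,0,0,0,0,-0.125,0,0,0,0,0,-0.125,0,0,0,0,0,-0.125,0,0,0,0,0,-0.125],
  fingers=0.5,
)

```text
clock: 20.3
tool_pos: [0.5216, 0.1547, 0.121]
eef_rot: [3.142, -0.0, 2.495]
wrist_force: [0.3, 0.5, -0.6]
width: 0.498
gripper_force: 0.0
```

>>> step_arm(
  commands=[0,0,0,0,0,-0.125,0,0,0,0,0,-0.125,0,0,0,0,0,-0.125,0,0,0,0,0,-0.125,0,0,0,0,0,-0.06,0,0,0,0,0,0,0,0,0,0,0,0],
)

```text
clock: 20.88
tool_pos: [0.5216, 0.1547, 0.121]
eef_rot: [3.141, 0.0, 3.047]
wrist_force: [-0.9, 0.0, -0.3]
width: 0.502
gripper_force: 0.0
```

Run:
```python
from h import *
s=env.sense(); print({k:np.round(s[k],4) for k in ('clock','tool_pos','eef_rot','wrist_force','joint_positions','width')})
im,K,T=shot('wrist','w8.png'); np.savez('w8.npz',K=K,T=T)
a=im[:,:,::-1]; cv2.imwrite('pics/w8c.png',a)
```

```text
{'clock': np.float64(20.8833), 'tool_pos': array([0.5216, 0.1547, 0.121 ]), 'eef_rot': array([3.1414e+00, 1.0000e-04, 3.0466e+00]), 'wrist_force': array([-0.9222,  0.0301, -0.2676]), 'joint_positions': array([ 1.6130e-01,  4.2960e-01,  1.7687e+00,  2.0000e-04,  9.4320e-01,
       -1.3146e+00]), 'width': np.float64(0.5023)}
```

View pics/w8c.png

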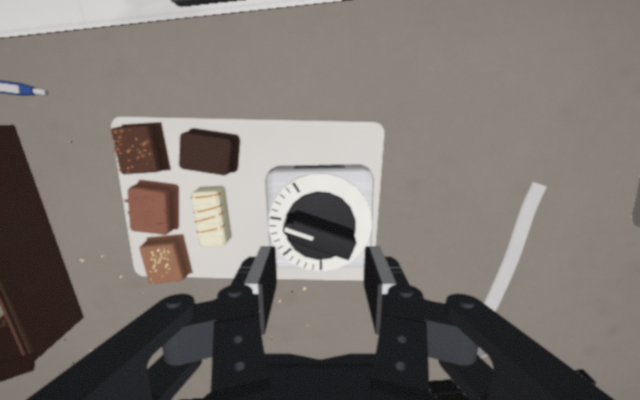

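The timer stands square on the board's left half. The slots are at px (320,167), and the pointer sits between the 10 and 15 marks (~1.9 rad), as intended. Now turning to the second grip.

>>> step_arm(
  commands=[0,0,0,0,0,-0.125,0,0,0,0,0,-0.125,0,0,0,0,0,-0.125,0,0,0,0,0,-0.125,0,0,0,0,0,-0.125,0,0,0,0,0,-0.125,0,0,0,0,0,-0.125,0,0,0,0,0,-0.125,0,0,0,0,0,-0.125,0,0,0,0,0,-0.1,0,0,0,0,0,0,0,0,0.8,0,0,0,0,0,0.5,0,0,0,0,0,0.3,0,0,0,0,0,0,0,0,0],
)

```text
clock: 22.18
tool_pos: [0.5201, 0.1545, 0.071]
eef_rot: [3.139, -0.002, -2.012]
wrist_force: [0.4, -0.8, 0.3]
width: 0.498
gripper_force: 0.0
```

>>> step_arm(
  commands=[0,0,0,0,0,0,0,0,0,0,0,0,0,0,0,0,0,0,0,0,0,0,0,0,0,0,0,0,0,0,0,0,0,0,0,0],
  fingers=1,
)

```text
clock: 22.68
tool_pos: [0.5224, 0.1549, 0.0734]
eef_rot: [-3.14, 0.001, -2.01]
wrist_force: [0.6, 1.2, 1.5]
width: 0.153
gripper_force: 44.5
```

>>> step_arm(
  commands=[0,0,0.02,0,0,0,0,0,0.02,0,0,0,0,0,0.02,0,0,0,0,0,0,0,0,0,0,0,0,0,0,0],
)

```text
clock: 23.1
tool_pos: [0.5224, 0.1549, 0.0719]
eef_rot: [-3.14, 0.001, -2.009]
wrist_force: [-1.4, -0.4, 9.7]
width: 0.153
gripper_force: 45.7
```

>>> step_arm(
  commands=[0,0,0.02,0,0,0,0,0,0.025,0,0,0,0,0,0,0,0,0,0,0,0,0,0,0.04,0,0,0,0,0,0.06,0,0,0,0,0,0.06,0,0,0,0,0,0.06,0,0,0,0,0,0.06,0,0,0,0,0,0.06,0,0,0,0,0,0.06,0,0,0,0,0,0.06,0,0,0,0,0,0.06,0,0,0,0,0,0.06,0,0,0,0,0,0.06,0,0,0,0,0,0.04,0,0,0,0,0,0,0,0,0,0,0,0],
)

```text
clock: 24.52
tool_pos: [0.5225, 0.1549, 0.0711]
eef_rot: [-3.141, 0.002, -2.689]
wrist_force: [-1.4, -1.1, 15.0]
width: 0.155
gripper_force: 46.3
```

Run:
```python
from h import *
for i in range(3):
    s=env.sense(); imaging.camera('wrist'); print({k:np.round(s[k],4).tolist() for k in ('eef_rot','wrist_force','wrist_torque','tau')})
```

```text
{'eef_rot': [-3.141, 0.0021, -2.6894], 'wrist_force': [-1.3955, -1.0915, 15.0382], 'wrist_torque': [-0.0464, 0.3276, 0.0056], 'tau': [-0.0822, -44.5245, -15.5858, 0.0167, -0.6675, 0.1128]}
{'eef_rot': [-3.141, 0.0022, -2.6893], 'wrist_force': [-1.135, -0.887, 14.5655], 'wrist_torque': [0.0129, 0.3133, 0.0643], 'tau': [-0.0886, -44.5252, -15.5857, 0.0118, -0.6675, 0.0466]}
{'eef_rot': [-3.141, 0.0023, -2.6894], 'wrist_force': [-2.0124, -0.2659, 14.8936], 'wrist_torque': [-0.0762, 0.3251, 0.0416], 'tau': [-0.0996, -44.5245, -15.5859, 0.0091, -0.6675, 0.0337]}
```

>>> step_arm(
  commands=[0,0,0,0,0,0.02,0,0,0,0,0,0.02,0,0,0,0,0,0.02,0,0,0,0,0,0.02,0,0,0,0,0,0,0,0,0,0,0,0],
)

```text
clock: 25.17
tool_pos: [0.5228, 0.1549, 0.0711]
eef_rot: [-3.141, 0.003, -2.769]
wrist_force: [-0.6, -1.4, 15.1]
width: 0.153
gripper_force: 46.3
```

Run:
```python
from h import *
s=env.sense(); im,K,T=shot('wrist','w9.png'); print({k:np.round(s[k],4).tolist() for k in ('eef_rot','wrist_force','wrist_torque','tau')})
im2,K2,T2=shot('side')
a=im[60:340,130:530,::-1]; b=im2[200:340,230:430,::-1]
b=cv2.resize(b,(400,280),interpolation=cv2.INTER_CUBIC)
cv2.imwrite('pics/w9c.png',np.hstack([a,b]))
```

```text
{'eef_rot': [-3.141, 0.0027, -2.769], 'wrist_force': [-0.5594, -1.4099, 15.0681], 'wrist_torque': [0.0869, 0.2698, 0.1929], 'tau': [-0.2386, -44.576, -15.3495, 0.097, -0.5165, 0.2156]}
```

View pics/w9c.png

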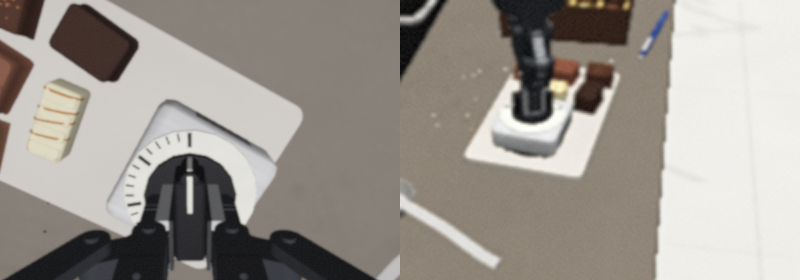

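The pointer stands at the 15 mark, the reaction torque has risen (0.19 N m), and the case edge is still parallel to the board edge. So it's at the stop; turning back 5 minutes = 0.873 rad.

>>> step_arm(
  commands=[0,0,0,0,0,-0.033,0,0,0,0,0,-0.06,0,0,0,0,0,-0.06,0,0,0,0,0,-0.06,0,0,0,0,0,-0.06,0,0,0,0,0,-0.06,0,0,0,0,0,-0.06,0,0,0,0,0,-0.06,0,0,0,0,0,-0.06,0,0,0,0,0,-0.06,0,0,0,0,0,-0.06,0,0,0,0,0,-0.06,0,0,0,0,0,-0.06,0,0,0,0,0,-0.06,0,0,0,0,0,-0.06,0,0,0,0,0,0,0,0,0,0,0,0],
)

```text
clock: 26.68
tool_pos: [0.5227, 0.1549, 0.0711]
eef_rot: [-3.139, 0.001, -1.896]
wrist_force: [-0.8, 0.1, 14.7]
width: 0.155
gripper_force: 46.3
```

>>> step_arm(
  commands=[0,0,-0.035,0,0,0,0,0,-0.035,0,0,0,0,0,0,0,0,0],
)

```text
clock: 26.93
tool_pos: [0.5226, 0.1549, 0.0726]
eef_rot: [-3.14, 0.001, -1.896]
wrist_force: [1.7, -0.6, 5.5]
width: 0.153
gripper_force: 45.1
```

>>> step_arm(
  commands=[0,0,0,0,0,0,0,0,0,0,0,0,0,0,0,0,0,0,0,0,0,0,0,0,0,0,0,0,0,0,0,0,-0.2,0,0,0,0,0,-0.8,0,0,0,0,0,-1,0,0,0,0,0,-1,0,0,0,0,0,-0.8,0,0,0,0,0,0,0,0,0.125,0,0,0,0,0,0.125,0,0,0,0,0,0.125,0,0,0,0,0,0.125,0,0,0,0,0,0.125,0,0,0,0,0,0.125,0,0,0,0,0,0.125,0,0,0,0,0,0.125,0,0,0,0,0,0.125],
  fingers=0.5,
)

```text
clock: 28.52
tool_pos: [0.5214, 0.1547, 0.186]
eef_rot: [3.142, -0.0, -3.028]
wrist_force: [0.4, 0.3, -1.2]
width: 0.497
gripper_force: 0.0
```

>>> step_arm(
  commands=[0,0,0,0,0,0.125,0,0,0,0,0,0.125,0,0,0,0,0,0,0,0,0,0,0,0],
)

```text
clock: 28.85
tool_pos: [0.5215, 0.1547, 0.1859]
eef_rot: [3.141, 0.0, 3.016]
wrist_force: [0.0, -0.2, -0.4]
width: 0.501
gripper_force: 0.0
```

Run:
```python
from h import *
s=env.sense(); print({k:np.round(s[k],4).tolist() for k in ('clock','tool_pos','eef_rot','wrist_force','joint_positions')})
im,K,T=shot('wrist','w10.png'); np.savez('w10.npz',K=K,T=T)
for o in ['timer','timer_skirt']:
    for a in models.silhouettes('wrist',o)[:1]:
        uv=np.array(a['centre'])*[640,400]; c=max(cv2.findContours(a['mask'].astype(np.uint8),0,1)[0],key=cv2.contourArea)
        print(o,round(a['p'],2),uv.round(),atz(K,T,uv,.055).round(4),cv2.minAreaRect(c))
x,y=map(int,proj(K,T,[.5225,.155,.06])); print(x,y)
# radial profile: pointer line (white) on bar, z=.077; marks on plate z=.05 ; centre = (.5225,.155)
g=cv2.cvtColor(im,cv2.COLOR_RGB2GRAY)
def smp(r,th,z): 
    u=proj(K,T,[.5225+r*np.cos(th),.155+r*np.sin(th),z]); return cv2.getRectSubPix(g,(1,1),(float(u[0]),float(u[1])))[0,0]
th=np.deg2rad(np.arange(0,360,2))
pv=np.array([np.mean([smp(r,t,.077) for r in np.arange(.006,.02,.002)]) for t in th])
print('pointer',[(int(np.rad2deg(th[i])),int(pv[i])) for i in np.argsort(-pv)[:6]])
mv=np.array([np.mean([smp(r,t,.05) for r in np.arange(.0265,.033,.001)]) for t in th])
print('marks',[(int(np.rad2deg(th[i])),int(mv[i])) for i in np.argsort(mv)[:14]])
```

```text
{'clock': 28.85, 'tool_pos': [0.5215, 0.1547, 0.1859], 'eef_rot': [3.1415, 0.0, 3.0155], 'wrist_force': [0.0435, -0.1699, -0.4237], 'joint_positions': [0.1613, 0.3455, 1.7058, 0.0001, 1.0902, -1.2835]}
timer 0.7 [317. 192.] [0.5149 0.1534 0.055 ] ((320.5, 193.0), (82.0, 83.0), 90.0)
timer_skirt 0.72 [317. 200.] [0.5219 0.153  0.055 ] ((319.5, 198.5), (53.0, 57.0), 90.0)
319 201
pointer [(248, 207), (250, 203), (246, 201), (252, 186), (244, 183), (254, 160)]
marks [(250, 155), (200, 160), (352, 162), (300, 167), (302, 169), (202, 173), (252, 177), (354, 186), (350, 190), (248, 192), (44, 202), (198, 203), (42, 203), (260, 204)]
```

The pointer is within 2° of the 10 mark, and the marks put the case about 0.04 rad out of square. Knob centre (0.5226, 0.1549) against the spot (0.522, 0.155). The gripper is clear, so I'm handing in.

```bash
python3 -c "
from workcell import workorder
print(workorder.close_job())"
```

```text
the job is handed in; nothing more can be done
None
```

I handed the job in with the timer standing square on the board's empty left half, wound to the stop and turned back to the 10-minute mark; the hand-in gave no verdict.

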